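# Press the cover plug into the chair rail with the locking pliers

### The arm

A 6-joint arm with a two-finger parallel gripper is mounted at the origin on the work surface. World frame = base frame: x ahead of the robot, y to its left, z up, the work surface at z = 0. Lengths are in m, angles in degrees, forces in N, time in s.
With the tool pointing down it reaches from about 0.4 to 0.825 m from the base axis. Payload 7 kg.
Tool frame: the origin (TCP) lies at the very end of the fingers, on their centre line; the grasp point (between the pads) lies 19 mm behind it; z points along the fingers, y is the direction in which the jaws open and shut (so a half turn about z gives the same grasp; the last joint's range is limited). The gripper opens to 85 mm and grips with 20 to 120 N. Pads are 22 mm wide; open, the fingers measure 114 mm over their backs; the gripper's body (76 mm by 85 mm) begins 54 mm behind the grasp point. The pads swing forward as they close: fully open they stand 13 mm farther back than shut.
Start: joints at [83.772, 20.546, 0.682, 0, -70.136, -16.507], TCP at [0.261, 0.623, 0.231] pointing down, gripper open.
Joint ranges: [-176.03, 176.03], [-82.01, 121.73], [-58.28, 71.71], [-173.87, 95.51], [-174.79, -0.11], [-173.66, 173.66]. Speed limits (degrees/s): [136.94, 136.94, 172.46, 180, 180, 180].

### API

Orientations are given as a 3x3 rotation matrix whose columns are the frame's x, y, z axes.
In Python, from station import state, imaging, robot gives the robot as it stands.
- The arm moves only by the tool servo_tool, never from a script. Its argument "rows" is one flat list of numbers, 7 for each row, row after row: the shift along the tool's x, y, z in mm, then the turn, a rotation vector about the tool's x, y, z in rad, then the opening, from 0 (shut) to 1 (fully open). In form: [dx, dy, dz, ax, ay, az, gripper, dx, dy, dz, ax, ay, az, gripper, ...]. A call has 1 to 20 rows; each row is the pose to reach, as a shift and turn from the pose commanded when the call began, along the tool's axes at that moment; what a row does not reach only later rows make up. A row lasts 1/12 s, in which the tool goes at most 41.7 mm and 7.16 degrees, less where a joint would pass 70% of its speed; a pose out of reach is approached as far as the arm can. A call with a gripper value outside its range is refused whole. The fingers move at their own pace and stop on an object; the grip force is fixed at half the most. Time passes only in rows, so rows that repeat a pose let the fingers close. It gives the time, the measured TCP pose, the force and the opening at its end, in the units of the state.
- state(): the state, without advancing time (a new reading comes with each control period).
- imaging.grab_frame(name): name is "side" or "top" or "wrist"; returns a dict with "pixels" (480x640x3 uint8, blue, green, red), "z_map" (480x640 float32, m along the optical axis (not along the pixel's ray), 0 where there is no reading), "intrinsics" (3x3 intrinsics, pixels), "pose" (4x4, takes a point from camera to world coordinates). Camera axes: x right, y down, z forward; pixel columns grow to the right and rows downward; lengths in m; the calibration is good to about 2 mm. A picture is of the moment at which its call begins.
- robot.finish_job(): hands the job in, once; it reports no verdict.
The state is a dict: "time_s": time; "joint_pos": joint angles; "joint_vel": joint speeds; "joint_torque": joint torques, N m; "tool_pos": TCP position; "ee_rot": TCP orientation; "contact_force": force on the tool from outside, world axes, zero at the start; "ft_torque": the same for the moment, N m; "gripper_width": finger opening in m.
Only numpy, scipy, OpenCV 4.12 (cv2) and the standard library are available. Lean on these libraries where they do the work, as an engineer would, in place of code of your own. Each camera call takes 0.05 s, during which the arm holds its last target.

### The job

Of the two bench-mounted locking pliers, use the pair that has the wooden chair rail between its jaws. Squeeze its two handles together until they go over center and lock, which presses the wooden plug home into the rail, then let go of them and leave them locked, untouched, for about a second. Then pull the upright tab of the release lever sideways so that the handles spring fully open again, and let go of it.

Things in the scene. Friction and masses are not known exactly. Their poses are not given: they have to be found in the camera images.
- pliers: Steel locking pliers lying flat 90 mm above the bench, fixed on a post and base plate, with a wooden chair rail (30 x 30 mm) between the jaws; the identical spare pair has empty jaws. Origin: at bench height under the rivet. x points from rivet to jaws, so the handles point along -x; y across the handles; z up.
- squeeze (a point): Where to squeeze: midway between the two black handles, 90 mm above the bench, 110 mm from the rivet. Fingers outside, closing across y: 64 mm over their outer faces when open, 38 mm when locked. Each handle is 12 mm thick, 18 mm tall, 98 mm long, to 150 mm from the rivet. Needs up to 10 N a side, 20 N if one finger does it all; at the end they snap shut and stay.
- release_tab (a point): Centre of the upright steel tab at the tail of the release lever, a strip on the centre line just above the handles: 103 mm above the bench, 200 mm from the rivet, clear of the handles' ends. Tab 10 mm thick across y, 28 mm long along x, 36 mm tall (z 85 to 121 mm). It swings level about a pin 140 mm from it, 60 mm from the rivet towards the tab.
- handle (a joint): How far each handle has swung inward (both move together), rad: 0 fully open, 0.10 on center, 0.12 locked shut.
- release_lever (a joint): Turn of the release lever, rad: 0 at rest (a light spring returns it), positive with the tab towards the pliers' +y, negative towards -y, stops at 0.3. Either way works: locked pliers spring open beyond about 0.15 (tab pulled 21 mm sideways); a pull of 35 mm is ample and takes under 6 N.
- plug (a joint): How far the wooden plug (14 mm across, in the side of the rail at the jaws) is pressed in, m: 0 stands 9 mm proud, about 0.007 pressed home by the locked jaws. It stays where it is pressed.

How it is judged (in metres and radians):
On the way, in this order (a step that is already met when the one before it is completed fails the run):
1. the handles are locked shut and untouched for half a second, with the plug pressed home (value of joint handle above 0.11 rad and value of joint plug above 0.0055 m and contact force between each of the fingers, the arm and pliers below 0.3 N), for 0.5 s.
2. the release lever is pulled aside ((value of joint release_lever above 0.1 rad or value of joint release_lever below -0.1 rad)), for 0.02 s.
At the end, for the whole second after the job is handed in: The handles are fully open again (within 0.02 rad), the release lever is back at rest (within 0.06 rad) and the plug is pressed in by more than 5.5 mm (value of joint handle below 0.02 rad and value of joint plug above 0.0055 m and value of joint release_lever between -0.06 and 0.06 rad); the robot touches nothing.
It also fails if it takes over 48 s, if anything falls off the work surface, if the arm or the gripper's body presses on something with over 40 N, if the wrist force passes 120 N, or if a joint passes its speed limit or range.

## Working session

There is one attempt and no reset: what is moved stays moved. The work goes in short steps, Python scripts to look and compute and a tool call to move; the robot and the scene stay as the last step left them, time stands still between calls to the robot, and variables do not carry over. Pictures are saved under pics/ and viewed, and the job is handed in when it is done.

Besides the shell and the picture viewer there is one more tool, called in YAML: its name, and indented under it one key for each argument. servo_tool: Moves the arm, as the interface text tells. Its arguments: {"type":"object","properties":{"rows":{"type":"array","items":{"type":"number"}}},"required":["rows"]}

```bash
ls; mkdir -p pics
python3 - <<'E'
from station import state, imaging, robot
import cv2,numpy as np
s=state();print(s['time_s'],s['tool_pos'],s['ee_rot'],s['gripper_width'],s['contact_force'])
for n in ['top','side','wrist']:
    f=imaging.grab_frame(n);cv2.imwrite(f'pics/{n}0.png',f['pixels']);np.savez(f'{n}0.npz',**f)
    print(n,f['intrinsics'].round(1).tolist(),f['pose'].round(3).tolist())
E
```

```text
pics
0.0 [0.26070929 0.62208705 0.23036972] [[ 9.22246845e-01 -3.86601216e-01 -5.06643566e-04]
 [-3.86601520e-01 -9.22245486e-01 -1.58979806e-03]
 [ 1.47368120e-04  1.66205541e-03 -9.99998608e-01]] 0.08521234094887262 [-0.78362034 -0.48231164 -0.16162193]
top [[458.7, 0.0, 309.6], [0.0, 458.7, 239.5], [0.0, 0.0, 1.0]] [[0.025, -0.997, 0.076, 0.534], [-1.0, -0.026, -0.012, -0.033], [0.014, -0.076, -0.997, 0.812], [0.0, 0.0, 0.0, 1.0]]
side [[479.9, 0.0, 323.4], [0.0, 479.9, 234.2], [0.0, 0.0, 1.0]] [[0.942, -0.209, 0.264, 0.412], [-0.336, -0.54, 0.771, -0.576], [-0.018, -0.815, -0.579, 0.52], [0.0, 0.0, 0.0, 1.0]]
wrist [[399.5, 0.0, 318.5], [0.0, 399.5, 239.1], [0.0, 0.0, 1.0]] [[-0.385, -0.883, -0.268, 0.33], [-0.923, 0.369, 0.111, 0.594], [0.001, 0.29, -0.957, 0.373], [0.0, 0.0, 0.0, 1.0]]
```

View pics/top0.png

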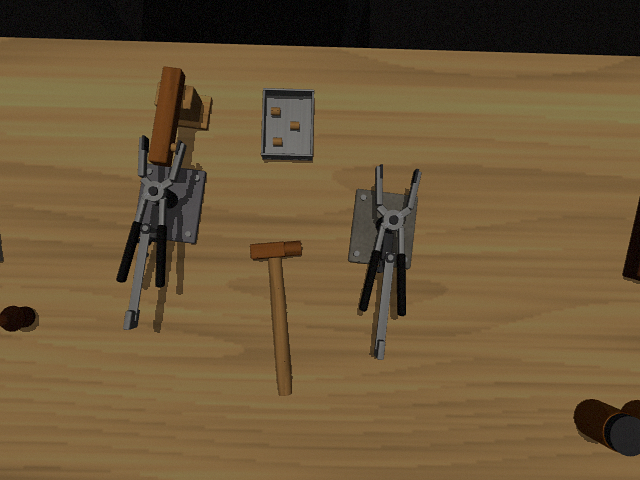

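View pics/side0.png

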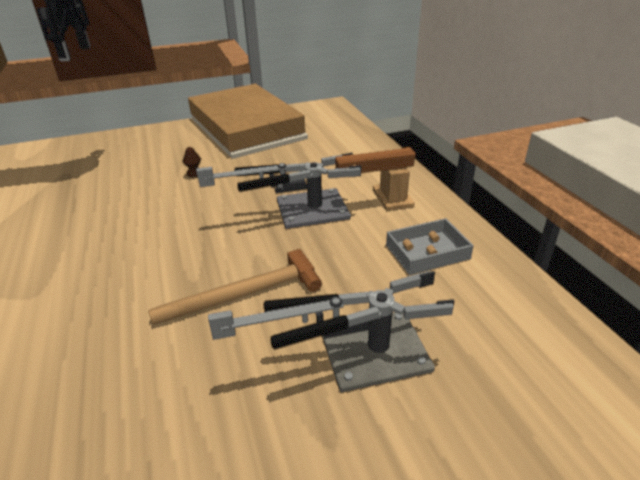

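The top view shows the pliers holding the rail on the left: rivet about (154,190), handles about (129,252) and (161,257), tab about (131,320). The spare pair, with empty jaws, has its rivet at about (393,219).

```bash
cat > h.py <<'E'
import numpy as np,cv2
def load(n):
    return dict(np.load(n+'.npz'))
def ray(f,u,v,z):
    K=f['intrinsics'];P=f['pose'];d=P[:3,:3]@np.linalg.solve(K,[u,v,1.]);o=P[:3,3]
    return o+d*(z-o[2])/d[2]
def cloud(f):
    K=f['intrinsics'];P=f['pose'];Z=f['z_map'].astype(float);v,u=np.indices(Z.shape)
    c=np.stack([(u-K[0,2])/K[0,0]*Z,(v-K[1,2])/K[1,1]*Z,Z],-1)
    w=c@P[:3,:3].T+P[:3,3];w[Z==0]=np.nan;return w
E
python3 - <<'E'
from h import *
f=load('top0');w=cloud(f);px=f['pixels'].astype(int)
cv2.imwrite('pics/crop.png',cv2.resize(f['pixels'][55:345,90:240],None,fx=2,fy=2,interpolation=cv2.INTER_CUBIC)*1)
dark=(px.max(-1)<50)
roi=np.zeros(dark.shape,bool);roi[215:300,110:175]=1
m=dark&roi&(w[...,2]>.07)
n,l,st,c=cv2.connectedComponentsWithStats(m.astype(np.uint8))
hs=[]
for i in range(1,n):
    if st[i,4]<100: continue
    ys,xs=np.where(l==i)
    P=np.array([ray(f,a,b,.099) for a,b in zip(xs,ys)])[:,:2]
    r=cv2.minAreaRect((P*1000).astype(np.float32));print(st[i],'z',np.nanmedian(w[l==i][:,2]),r)
    cc=P.mean(0);d=np.linalg.svd(P-cc)[2][0];d*=np.sign(d[0]);hs.append((np.array(r[0])/1000,d));print(np.degrees(np.arctan2(d[1],d[0])))
print('rivet',ray(f,154,190,.1),w[190,154])
# tab: high z
t=(w[...,2]>.112)&(w[...,2]<.14);t[:290]=0;t[345:]=0;t[:,:100]=0;t[:,170:]=0
ys,xs=np.where(t);print('tab',len(xs),xs.mean(),ys.mean(),w[t].mean(0),[ (ray(f,a,b,.121)).round(4) for a,b in [(xs.mean(),ys.mean())]])
print(cv2.minAreaRect(np.array([ray(f,a,b,.121)[:2]*1000 for a,b in zip(xs,ys)],np.float32)))
E
```

```text
[ 117  215   50   72 1410] z 0.09804486349864455 ((566.4859008789062, 216.63638305664062), (72.7277603149414, 110.43206787109375), 89.79154968261719)
-11.253385713111593
rivet [0.66031022 0.2028789  0.1       ] [0.65997871 0.2022567  0.10187662]
tab 160 128.0375 319.8 [0.46095116 0.2246857  0.12013646] [array([0.461 , 0.2244, 0.121 ])]
((461.1468811035156, 224.00314331054688), (12.9044189453125, 28.514345169067383), 83.63683319091797)
```

View pics/crop.png

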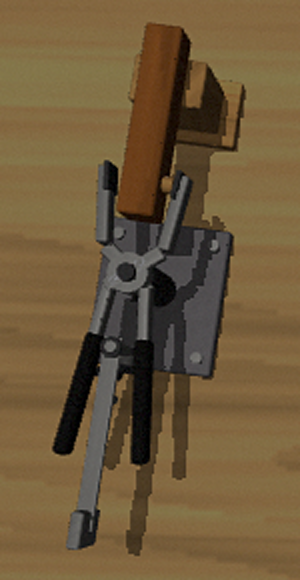

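View pics/wrist0.png

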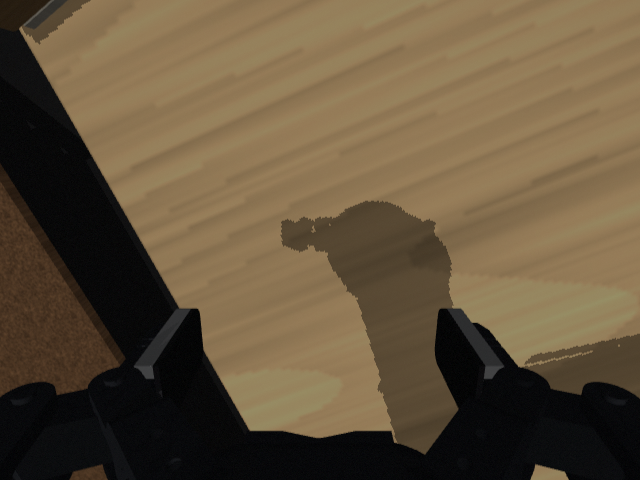

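Pliers axis: rivet (0.660, 0.203) to tab (0.461, 0.224), which is 0.200 m at -6.1°. That matches the given length. Next I move above the squeeze point.

servo_tool:
  rows: [10, 6, 0, 0, 0, -0.01, 1, 30, 19, 0, 0, 0, -0.02, 1, 60, 37, 0, 0, 0, -0.04, 1, 90, 56, 0, 0, 0, -0.06, 1, 120, 75, 0, 0, 0, -0.08, 1, 150, 93, 0, 0, 0, -0.1, 1, 180, 112, 0, 0, 0, -0.12, 1, 210, 130, 0, 0, 0, -0.14, 1, 240, 149, 0, 0, 0, -0.16, 1, 270, 168, 0, 0, 0, -0.18, 1, 300, 186, 0, 0, 0, -0.2, 1, 330, 205, 0, 0, 0, -0.22, 1, 360, 223, 0, 0, 0, -0.25, 1, 385, 239, 0, 0, 0, -0.27, 1, 405, 251, 0, 0, 0, -0.28, 1, 418, 259, 0, 0, 0, -0.29, 1, 425, 264, 0, 0, 0, -0.29, 1, 425, 264, 0, 0, 0, -0.29, 1, 425, 264, 0, 0, 0, -0.29, 1]

```text
time_s: 1.73
tool_pos: [0.5507, 0.2144, 0.2312]
ee_rot: [[0.994, -0.108, -0.0], [-0.108, -0.994, -0.0], [-0.0, 0.0, -1.0]]
contact_force: [0.2, -0.3, 0.3]
gripper_width: 0.0852
```

Run:
```python
from station import state, imaging, robot
from h import *
s=state();print(s['time_s'],s['tool_pos'],s['ee_rot'].round(4) if hasattr(s['ee_rot'],'round') else s['ee_rot'],s['gripper_width'],s['contact_force'])
f=imaging.grab_frame('wrist');cv2.imwrite('pics/w1.png',f['pixels']);np.savez('w1.npz',**f)
f=imaging.grab_frame('top');cv2.imwrite('pics/t1.png',f['pixels'])
```

```text
1.7333 [0.55065856 0.21442806 0.23116385] [[ 9.942e-01 -1.077e-01 -3.000e-04]
 [-1.077e-01 -9.942e-01 -0.000e+00]
 [-3.000e-04  1.000e-04 -1.000e+00]] 0.08517859424209367 [ 0.16017323 -0.2821409   0.33600822]
```

View pics/w1.png

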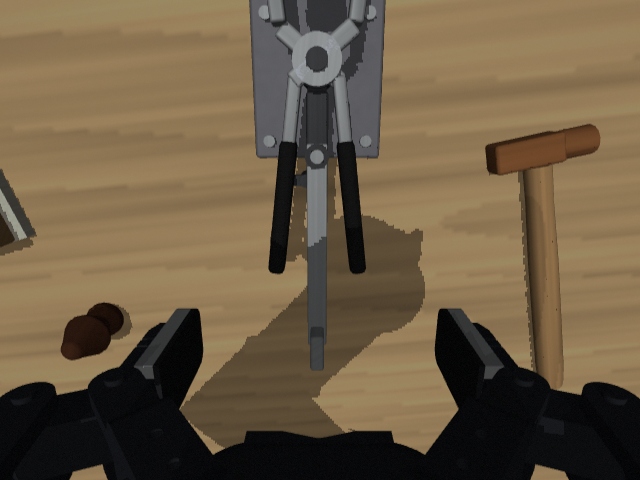

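The wrist view shows the lever upright at u≈317, midway between the pads (u≈319), with the rivet at (317,58), so the tool is aligned. I cross-check positions from this view.

Run:
```python
from h import *
f=load('w1');w=cloud(f)
print(ray(f,317,58,.102),w[58,317],'tabtop',ray(f,317,350,.121),w[350,317])
for v in (180,220,255):
    print([ (ray(f,u,v,.099).round(4)) for u in range(250,390) if w[v,u,2]>.085 and f['pixels'][v,u].max()<60][::6])
print('lever z',w[240,317],w[190,316])
R=np.array([.6603,.2029]);
```

```text
[0.66070289 0.20340902 0.102     ] [0.66053649 0.20342245 0.10326815] tabtop [0.46595427 0.2244234  0.121     ] [0.46632645 0.22438097 0.12159022]
[array([0.5876, 0.2397, 0.099 ]), array([0.5871, 0.2356, 0.099 ]), array([0.5867, 0.2315, 0.099 ]), array([0.5829, 0.196 , 0.099 ]), array([0.5824, 0.1919, 0.099 ]), array([0.582 , 0.1878, 0.099 ])]
[array([0.5597, 0.2457, 0.099 ]), array([0.5593, 0.2414, 0.099 ]), array([0.5588, 0.2372, 0.099 ]), array([0.5543, 0.195 , 0.099 ]), array([0.5539, 0.1908, 0.099 ]), array([0.5534, 0.1866, 0.099 ])]
[array([0.534 , 0.2515, 0.099 ]), array([0.5336, 0.2471, 0.099 ]), array([0.5331, 0.2428, 0.099 ]), array([0.5279, 0.1944, 0.099 ]), array([0.5274, 0.1901, 0.099 ]), array([0.527 , 0.1857, 0.099 ])]
lever z [0.54333194 0.216107   0.10430917] [0.57848141 0.2129912  0.10318045]
```

Both views agree within about 1 mm. Descending with the fingers outside the handles.

servo_tool:
  rows: [0, -0.5, 8, 0, 0, 0, 1, 0, -0.5, 24, 0, 0, 0, 1, 0, -0.5, 42, 0, 0, 0, 1, 0, -0.5, 60, 0, 0, 0, 1, 0, -0.5, 78, 0, 0, 0, 1, 0, -0.5, 94, 0, 0, 0, 1, 0, -0.5, 108, 0, 0, 0, 1, 0, -0.5, 120, 0, 0, 0, 1, 0, -0.5, 132, 0, 0, 0, 1, 0, -0.5, 142, 0, 0, 0, 1, 0, -0.5, 150, 0, 0, 0, 1, 0, -0.5, 157, 0, 0, 0, 1, 0, -0.5, 162, 0, 0, 0, 1, 0, -0.5, 164, 0, 0, 0, 1, 0, -0.5, 164, 0, 0, 0, 1, 0, -0.5, 164, 0, 0, 0, 1]

```text
time_s: 3.17
tool_pos: [0.5511, 0.2154, 0.0676]
ee_rot: [[0.994, -0.107, 0.0], [-0.107, -0.994, 0.0], [0.0, -0.0, -1.0]]
contact_force: [0.3, 0.1, 0.3]
gripper_width: 0.0853
```

Run:
```python
from station import state, imaging, robot
from h import *
s=state();print(s['time_s'],s['tool_pos'],s['gripper_width'],s['contact_force'])
f=imaging.grab_frame('wrist');cv2.imwrite('pics/w2.png',f['pixels'])
```

```text
3.1667 [0.55114683 0.21543141 0.06763712] 0.08533425824027212 [0.32152039 0.12937091 0.26445185]
```

View pics/w2.png

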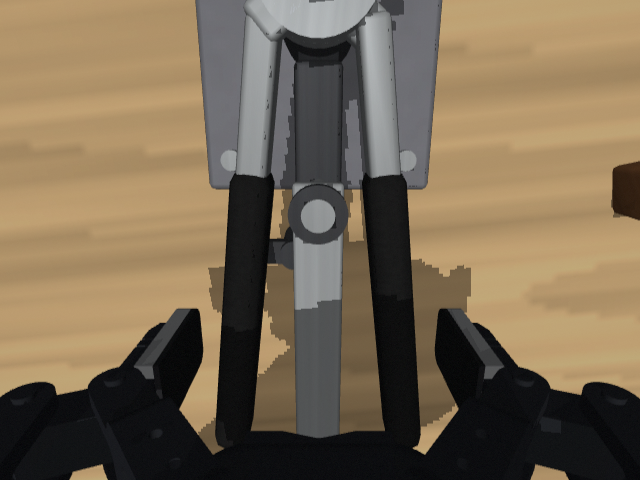

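Pads (inner edges at u≈203 and 437) straddle the handles (outer faces at about 220 and 418), clear on both sides. Squeezing now.

servo_tool:
  rows: [0, 0, 0, 0, 0, 0, 0.85, 0, 0, 0, 0, 0, 0, 0.8, 0, 0, 0, 0, 0, 0, 0.75, 0, 0, 0, 0, 0, 0, 0.7, 0, 0, 0, 0, 0, 0, 0.65, 0, 0, 0, 0, 0, 0, 0.6, 0, 0, 0, 0, 0, 0, 0.55, 0, 0, 0, 0, 0, 0, 0.5, 0, 0, 0, 0, 0, 0, 0.46, 0, 0, 0, 0, 0, 0, 0.43, 0, 0, 0, 0, 0, 0, 0.41, 0, 0, 0, 0, 0, 0, 0.4, 0, 0, 0, 0, 0, 0, 0.4, 0, 0, 0, 0, 0, 0, 0.4]

```text
time_s: 4.38
tool_pos: [0.5512, 0.2157, 0.0679]
ee_rot: [[0.994, -0.107, 0.001], [-0.107, -0.994, 0.001], [0.001, -0.001, -1.0]]
contact_force: [-2.4, 2.3, 6.8]
gripper_width: 0.0368
```

Run:
```python
from station import state, imaging, robot
from h import *
s=state();print(s['time_s'],s['tool_pos'],s['gripper_width'],s['contact_force'])
f=imaging.grab_frame('wrist');cv2.imwrite('pics/w3.png',f['pixels'])
```

```text
4.3833 [0.55117744 0.21570617 0.06790327] 0.03684169747863185 [-2.44496134  2.30648009  6.7876215 ]
```

View pics/w3.png

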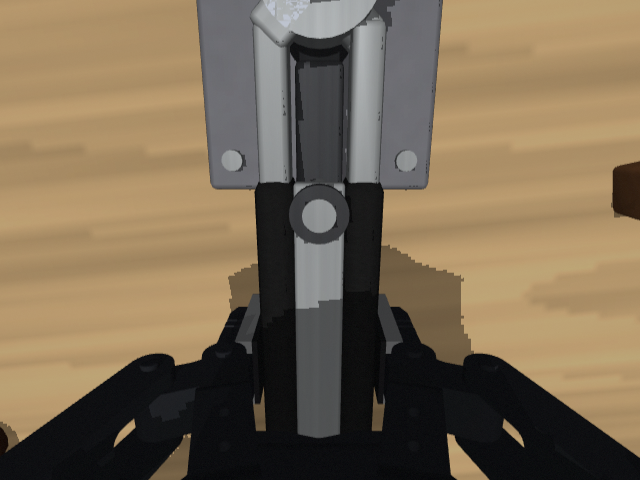

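The handles are parallel and shut (outer faces u≈257–383), and the gripper width is 37 mm. Opening and holding still.

servo_tool:
  rows: [0, 0, 0, 0, 0, 0, 0.5, 0, 0, 0, 0, 0, 0, 0.7, 0, 0, 0, 0, 0, 0, 0.9, 0, 0, 0, 0, 0, 0, 1, 0, 0, 0, 0, 0, 0, 1, 0, 0, 0, 0, 0, 0, 1, 0, 0, 0, 0, 0, 0, 1, 0, 0, 0, 0, 0, 0, 1, 0, 0, 0, 0, 0, 0, 1, 0, 0, 0, 0, 0, 0, 1, 0, 0, 0, 0, 0, 0, 1, 0, 0, 0, 0, 0, 0, 1, 0, 0, 0, 0, 0, 0, 1, 0, 0, 0, 0, 0, 0, 1, 0, 0, 0, 0, 0, 0, 1, 0, 0, 0, 0, 0, 0, 1, 0, 0, 0, 0, 0, 0, 1, 0, 0, 0, 0, 0, 0, 1, 0, 0, 0, 0, 0, 0, 1, 0, 0, 0, 0, 0, 0, 1]

```text
time_s: 6.1
tool_pos: [0.5509, 0.2153, 0.0673]
ee_rot: [[0.994, -0.107, 0.0], [-0.107, -0.994, 0.0], [0.0, -0.0, -1.0]]
contact_force: [0.4, -0.0, 0.4]
gripper_width: 0.0855
```

Run:
```python
from station import state, imaging, robot
from h import *
s=state();print(s['time_s'],s['tool_pos'],s['gripper_width'],s['contact_force'])
f=imaging.grab_frame('wrist');cv2.imwrite('pics/w4.png',f['pixels'])
```

```text
6.1 [0.55090866 0.21530851 0.06731492] 0.08547170309817473 [ 0.39367885 -0.01682857  0.35384065]
```

View pics/w4.png

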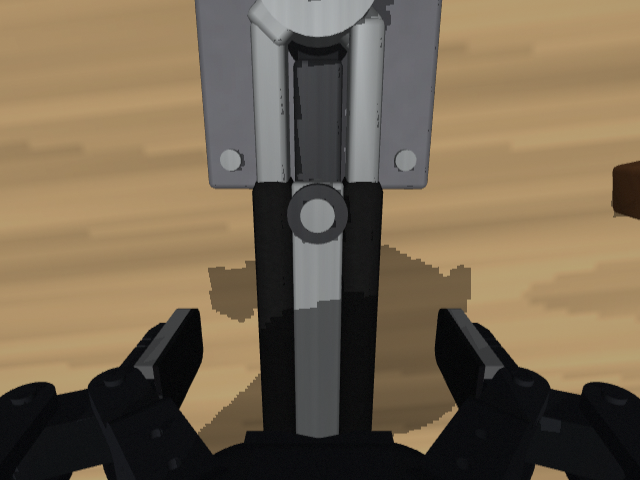

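The handles stayed shut (u≈255–382) with the fingers clear of them for over a second. Next: raise, back to the tab, and come down straddling it.

servo_tool:
  rows: [0, 0, -10, 0, 0, 0, 1, 0, 0, -30, 0, 0, 0, 1, 0, 0, -55, 0, 0, 0, 1, 0, 0, -80, 0, 0, 0, 1, 0, 0, -98, 0, 0, 0, 1, 0, 0, -108, 0, 0, 0, 1, 0, 0, -110, 0, 0, 0, 1, -10, 0, -110, 0, 0, 0, 0.8, -30, 0, -110, 0, 0, 0, 0.6, -52, 0, -110, 0, 0, 0, 0.5, -72, 0, -110, 0, 0, 0, 0.5, -86, 0, -110, 0, 0, 0, 0.5, -91, 0, -110, 0, 0, 0, 0.5, -91, 0, -110, 0, 0, 0, 0.5, -91, 0, -110, 0, 0, 0, 0.5, -91, 0, -110, 0, 0, 0, 0.5]

```text
time_s: 7.48
tool_pos: [0.4609, 0.2251, 0.1771]
ee_rot: [[0.994, -0.107, -0.0], [-0.107, -0.994, -0.0], [0.0, 0.0, -1.0]]
contact_force: [0.2, -0.5, 0.1]
gripper_width: 0.0426
```

Run:
```python
from station import state, imaging, robot
from h import *
s=state();print(s['time_s'],s['tool_pos'],s['gripper_width'],s['contact_force'])
f=imaging.grab_frame('side');cv2.imwrite('pics/s5.png',f['pixels'])
f=imaging.grab_frame('top');cv2.imwrite('pics/t5.png',f['pixels'])
f=imaging.grab_frame('wrist');cv2.imwrite('pics/w5.png',f['pixels'])
```

```text
7.4833 [0.46091509 0.22513694 0.17710039] 0.04259174408050637 [ 0.16495577 -0.46562912  0.1455782 ]
```

View pics/s5.png

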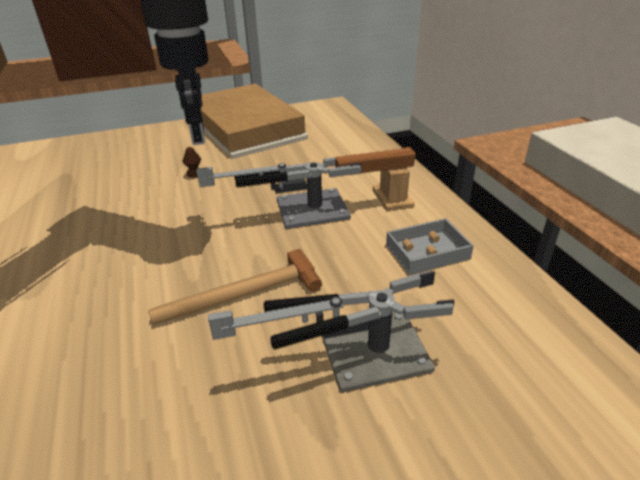

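View pics/t5.png

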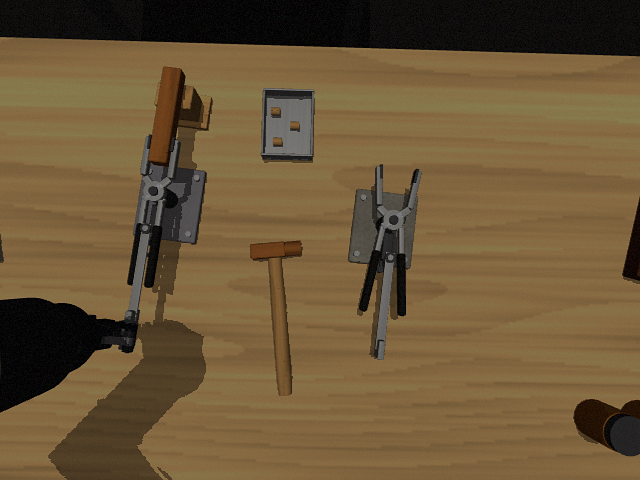

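View pics/w5.png

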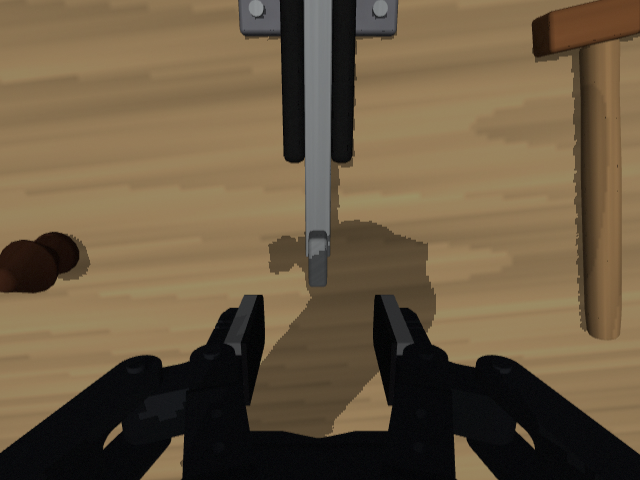

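The handles are locked and the jaws closed on the rail (top view: jaw tips at (147,140) and (177,143)). The tab, at (317,258) in the wrist view, is centred between the pads (u≈262 and 375). Descending.

servo_tool:
  rows: [0, 0, 8, 0, 0, 0, 0.5, 0, 0, 24, 0, 0, 0, 0.5, 0, 0, 42, 0, 0, 0, 0.5, 0, 0, 60, 0, 0, 0, 0.5, 0, 0, 75, 0, 0, 0, 0.5, 0, 0, 86, 0, 0, 0, 0.5, 0, 0, 92, 0, 0, 0, 0.5, 0, 0, 94, 0, 0, 0, 0.5, 0, 0, 94, 0, 0, 0, 0.5, 0, 0, 94, 0, 0, 0, 0.5]

```text
time_s: 8.47
tool_pos: [0.4607, 0.2252, 0.0837]
ee_rot: [[0.994, -0.107, 0.0], [-0.107, -0.994, 0.0], [0.0, -0.0, -1.0]]
contact_force: [0.2, 0.5, 0.2]
gripper_width: 0.0428
```

Run:
```python
from station import state, imaging, robot
from h import *
s=state();print(s['time_s'],s['tool_pos'],s['gripper_width'],s['contact_force'])
f=imaging.grab_frame('side');cv2.imwrite('pics/s6.png',cv2.resize(f['pixels'][100:250,130:330],None,fx=3,fy=3))
```

```text
8.4667 [0.4607478  0.22517666 0.08365178] 0.04276356668481956 [0.2250945  0.49226694 0.17860928]
```

View pics/s6.png

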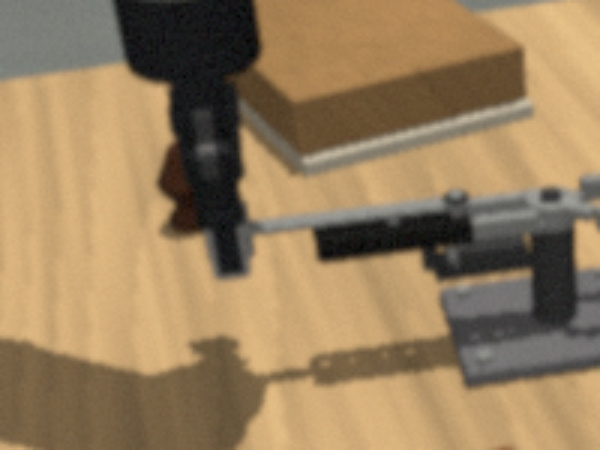

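The near finger (crop about (228,245)) stands in front of the tab, clear of the handle ends, and there is no contact force. Pulling sideways, then returning.

servo_tool:
  rows: [0, -5, 0, 0, 0, 0, 0.5, 0, -11, 0, 0, 0, 0, 0.5, 0, -17, 0, 0, 0, 0, 0.5, 0, -23, 0, 0, 0, 0, 0.5, 0, -29, 0, 0, 0, 0, 0.5, 0, -35, 0, 0, 0, 0, 0.5, 0, -41, 0, 0, 0, 0, 0.5, 0, -47, 0, 0, 0, 0, 0.5, 0, -51, 0, 0, 0, 0, 0.5, 0, -52, 0, 0, 0, 0, 0.5, 0, -52, 0, 0, 0, 0, 0.5, 0, -52, 0, 0, 0, 0, 0.5]

```text
time_s: 9.52
tool_pos: [0.4658, 0.2766, 0.0832]
ee_rot: [[0.994, -0.107, -0.0], [-0.107, -0.994, -0.0], [-0.0, 0.0, -1.0]]
contact_force: [-0.5, -1.9, -0.2]
gripper_width: 0.043
```

Run:
```python
from station import state, imaging, robot
from h import *
s=state();print(s['time_s'],s['tool_pos'],s['gripper_width'],s['contact_force'])
f=imaging.grab_frame('top');cv2.imwrite('pics/t7.png',f['pixels'])
```

```text
9.5167 [0.46576036 0.27657164 0.08317353] 0.04295511691814102 [-0.50538532 -1.88351536 -0.15867187]
```

View pics/t7.png

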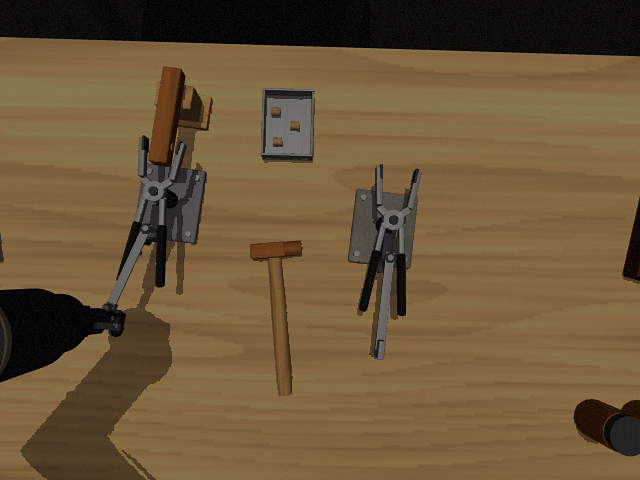

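The handles have sprung open (ends at about (122,280) and (161,285)) and the lever is aside. Returning to centre and lifting off.

servo_tool:
  rows: [0, 5, 0, 0, 0, 0, 0.5, 0, 11, 0, 0, 0, 0, 0.5, 0, 18, 0, 0, 0, 0, 0.5, 0, 26, 0, 0, 0, 0, 0.5, 0, 34, 0, 0, 0, 0, 0.5, 0, 42, 0, 0, 0, 0, 0.5, 0, 48, 0, 0, 0, 0, 0.5, 0, 51, 0, 0, 0, 0, 0.5, 0, 52, 0, 0, 0, 0, 0.5, 0, 52, 0, 0, 0, 0, 0.5, 0, 52, -10, 0, 0, 0, 0.5, 0, 52, -30, 0, 0, 0, 0.5, 0, 52, -55, 0, 0, 0, 0.5, 0, 52, -80, 0, 0, 0, 0.5, 0, 52, -105, 0, 0, 0, 0.5, 0, 52, -125, 0, 0, 0, 0.5, 0, 52, -137, 0, 0, 0, 0.5, 0, 52, -140, 0, 0, 0, 0.5, 0, 52, -140, 0, 0, 0, 0.5, 0, 52, -140, 0, 0, 0, 0.5]

```text
time_s: 11.23
tool_pos: [0.46, 0.2249, 0.2228]
ee_rot: [[0.994, -0.107, -0.001], [-0.107, -0.994, -0.0], [-0.001, 0.0, -1.0]]
contact_force: [0.2, 0.2, 0.1]
gripper_width: 0.0421
```

Run:
```python
from station import state, imaging, robot
from h import *
s=state();print(s['time_s'],s['tool_pos'],s['gripper_width'],s['contact_force'])
f=imaging.grab_frame('top');cv2.imwrite('pics/t8.png',cv2.resize(f['pixels'][55:345,60:240],None,fx=2,fy=2,interpolation=cv2.INTER_CUBIC))
f=imaging.grab_frame('wrist');cv2.imwrite('pics/w8.png',f['pixels'])
```

```text
11.2333 [0.46002587 0.22494898 0.2228354 ] 0.04209547243082886 [0.22038653 0.24939738 0.06017414]
```

View pics/t8.png

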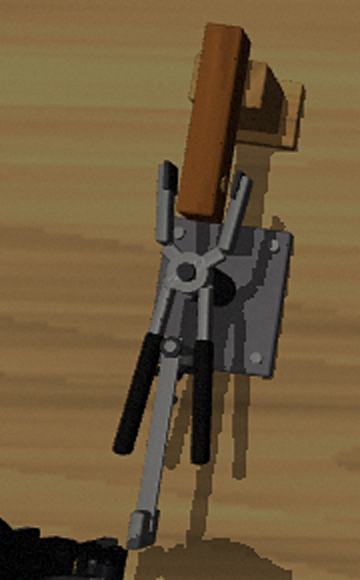

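View pics/w8.png

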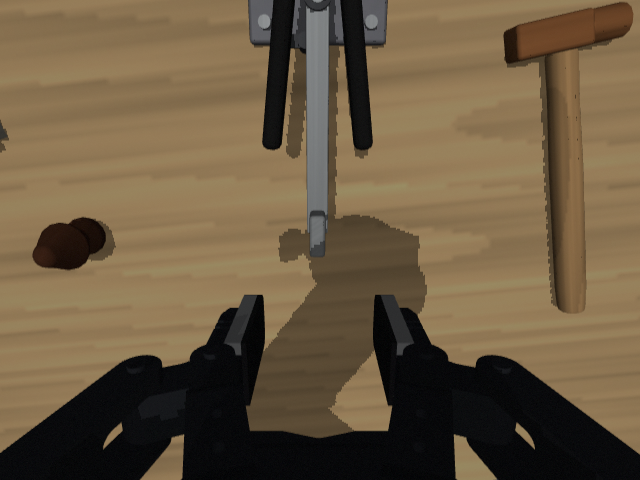

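The handles are open (same pose as at the start), the lever is back on the centre line, and the plug is nearly flush with the rail (crop about (222,185)). The arm is clear, so I hand in.

```bash
python3 -c "
from station import robot
print(robot.finish_job())"
```

```text
the job is handed in; nothing more can be done
None
```

I ran the full sequence on the pliers holding the chair rail and handed the job in at about 11 s of the 48 s allowed. No verdict was reported.

- **Squeeze and lock:** I closed the gripper to 37 mm. The handles snapped shut and stayed shut, with the open fingers clear of them for more than a second.
- **Release:** I straddled the tab, pulled it about 35 mm towards +y so the handles sprang open, then returned to centre and lifted off.
- **Last checks:** Images showed the handles back in their starting open pose and the lever on the centre line. The gripper was clear above the tab, with about 0.3 N of residual force, which is sensor noise.
- **Plug:** It looks nearly flush in the top view, but I judged its depth only by eye and did not measure it.

No check failed or disagreed with another. The top and wrist cameras agreed to about 1 mm on the positions of the rivet and handles.

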